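# Tuck the roof flashing under the lapped shingle and hold it flat

## Task

The roof panel of a garden tool store lies in the assembly jig: first swing the yellow keeper bar shut until it drops into its detent, so that the panel is locked in. Then take the aluminium flashing strip (not the copper one) by its upstand, slide its wide leg all the way under the green shingle without lifting the shingle, and press the strip flat on the panel. Finish while still gripping the strip and pushing it firmly down; leave everything else on the bench alone.

Things in the scene. Friction and masses are not known exactly. Their poses are not given: they have to be found in the camera images.
- panel: Roof panel, 240 (x) x 260 (y) x 18 mm, plywood with black felt on top, loose (2 mm play) in a jig whose blue rails, 12 mm wide, end 6 mm below its top face. Origin at the centre of its underside, 12 mm above the bench; z up; +x points up the roof, towards the shingle. The black top face is 30 mm above the bench and open from x = -120 mm to the shingle's free edge at x = +20 mm
- felt: The black felt covering of the panel, 240 x 260 mm, fixed on it; its top is the face on which the strip is pressed. Origin at the centre of its underside, 2 mm below that face
- mouth (a point): Point on the panel's black top face, directly below the middle of the shingle's free lower edge (panel x = +20 mm, y = 0). The shingle is 220 mm wide (y), 100 mm long (x), 8 mm thick, and its underside is 7 mm above the felt, so the slot under it is 7 mm high; nothing closes the slot at its sides
- home (a point): Point on the panel's black top face where the slot ends against the 7 mm thick course below the shingle (panel x = +60 mm, y = 0): a tucked edge stops here, 40 mm in from the mouth
- shingle (a joint): Lift of the green shingle about its upper edge, rad: 0 lying down, positive when its free lower edge is lifted (0.01 rad = 1 mm at that edge). It lifts under about 2 N and falls back
- keeper (a joint): Swing of the yellow keeper bar about an upright pivot, rad: 0 = shut, lying along the left (+y) edge of the panel and pointing along panel +x; positive = swung outward, counter-clockwise from above; stop at 1.25. It stays where it is left (about 1 N at the knob to move); at 0.08 to 0.04 it rides over a spring detent (about 4 N), behind which it stays shut at 0
- keeper_hinge (a point): On the pivot axis of the keeper bar, at the bar's top face, 41 mm above the bench. The bar is 22 mm wide and 9 mm thick and reaches 188 mm from the pivot; seen from above, knob direction = panel yaw + joint value
- keeper_knob (a point): Middle of the top of the red upright knob on the keeper bar: 18 mm in diameter, 40 mm tall above the bar, its top 81 mm above the bench, 155 mm from the pivot axis
- flashing: Aluminium flashing strip, a flat 100 (x) x 150 (y) x 3 mm sheet with an upstand, 0.13 to 0.25 kg, lying on the bench. Origin at the centre of the underside, z up. The upstand is a wall 10 mm thick (x) and 150 mm long (y), middle plane at x = -30 mm, top 39 mm above the underside. The wide leg is on the +x side; its edge at x = +50 mm is to be tucked, its +x along panel +x
- upstand (a point): Middle of the top of the aluminium strip's upstand (strip x = -30, y = 0, z = 39 mm)
- edge_left (a point): Corner of the aluminium strip's tuck edge at its underside: strip x = +50, y = +75 mm
- edge_right (a point): Corner of the aluminium strip's tuck edge at its underside: strip x = +50, y = -75 mm
- copper_flashing: Copper strip of the same shape and size as the aluminium one, to be left alone. Origin at the centre of its underside
- hammer: Hammer lying on the bench, a bystander. Origin at its underside
- screwdriver: Screwdriver lying on the bench, a bystander. Origin at its underside
- nail_jar: Glass jar, 68 mm in diameter, 85 mm high, a bystander. Origin at the centre of its underside
- sealant: White bottle with blue label, 52 mm in diameter, 170 mm high, a bystander. Origin at the centre of its underside
- tape_measure: Yellow tape measure, 72 x 36 x 66 mm high, a bystander. Origin at the centre of its underside
- offcut: Wooden offcut, 160 x 45 x 30 mm, a bystander. Origin at the centre of its underside

How it is judged:
By the outcome, as a careful person would: the job done as asked, in the order asked, and still so for the second after the job is handed in, while the arm keeps its last pose, push and grip.
It also fails if it takes over 56 s, if anything falls off the work surface, if the arm or the gripper's body presses on something with over 40 N, if the wrist force passes 120 N, or if a joint passes its speed limit or range.

## Robot

A 6-joint arm with a two-finger parallel gripper is mounted at the origin on the work surface. World frame = base frame: x ahead of the robot, y to its left, z up, the work surface at z = 0. Lengths are in m, angles in rad, forces in N, time in s.
With the tool pointing down it reaches from about 0.425 to 0.95 m from the base axis. Payload 3.5 kg.
Tool frame: the origin (TCP) lies at the very end of the fingers, on their centre line; the grasp point (between the pads) lies 19 mm behind it (ctrl.grip_point_offset is the distance from the TCP to the grasp point, in m); z points along the fingers, y is the line along which they close (so a half turn about z gives the same grasp; the last joint's range is limited). The gripper opens to 85 mm and grips with 20 to 120 N. Pads are 22 mm wide; open, the fingers measure 114 mm over their backs; the gripper's body (76 mm by 85 mm) begins 54 mm behind the grasp point. The pads swing forward as they close: fully open they stand 13 mm farther back than shut.
Start: joints at [-1.315, 0.286, 1.577, -0, 1.279, -0.15], TCP at [0.266, -0.62, 0.231] pointing down, gripper open.
Joint ranges: [-2.77, 2.77], [-0.9, 2.22], [0.21, 2.48], [-1.53, 4.67], [0.24, 2.81], [-2.84, 2.84]. Speed limits (rad/s): [2.79, 2.79, 3.14, 3.14, 3.14, 3.14].

## Interface

Orientations are given as a unit quaternion [x, y, z, w].
In Python, from plant import ctrl gives the robot as it stands. The module is installed in compiled form; this text tells all that it offers.
- The arm moves only by the shell command python3 -m pendant 'ROWS' [OPENING] [FORCE]. ROWS is JSON, a list of rows, each an object of numbers: "dx", "dy", "dz": the shift along the tool's x, y, z in cm; "twist": the turn about the tool's z in degrees. A call has 1 to 10 rows; each row is the pose to reach, as a shift and turn from the pose commanded when the call began, along the tool's axes at that moment; what a row does not reach only later rows make up. A row lasts 1/8 s, in which the tool goes at most 62.5 mm and 10.7 degrees, less where a joint would pass 70% of its speed; a pose out of reach is approached as far as the arm can. A call with a gripper value outside its range is refused whole. OPENING is the opening in per cent of the stroke, from 0 (shut) to 100 (fully open), set as the call begins (- or left out, the last holds). The fingers move at their own pace and stop on an object; FORCE is the grip in N (left out, the last holds). Time passes only in rows, so rows that repeat a pose let the fingers close. It gives the time, the measured TCP pose, the force, the opening and the grip force at its end, in the units of the state.
- ctrl.get_state(): the state, without advancing time (a new reading comes with each control period).
- ctrl.read_camera(name): name is "scene" or "top"; returns a dict with "img" (384x512x3 uint8, red, green, blue), "depth" (384x512 float32, m along the optical axis (not along the pixel's ray), 0 where there is no reading), "camera_matrix" (3x3 intrinsics, pixels), "xyz" and "rotation" of the camera in the world. Camera axes: x right, y up, looking along -z (the intrinsics and any distortion apply to the point x, -y, -z); pixel columns grow to the right and rows downward; lengths in m; the calibration is good to about 2 mm. A picture is of the moment at which its call begins.
- ctrl.sign_off(): hands the job in; it is judged then, once.
The state is a dict: "time": time; "qpos": joint angles; "dq": joint speeds; "joint_efforts": joint torques, N m; "eef_pos": TCP position; "tcp_rot": TCP orientation; "contact_force": force on the tool from outside, world axes, zero at the start; "wrist_torque": the same for the moment, N m; "opening": opening from 0.0 (shut) to 1.0 (fully open); "finger_force": force on a finger pad.
Only numpy, scipy, OpenCV 4.12 (cv2) and the standard library are available. Lean on these libraries where they do the work, as an engineer would, in place of code of your own. Each camera call takes 0.05 s, during which the arm holds its last target. There are 200 camera calls.

## Working session

There is one attempt and no reset: what is moved stays moved. The work goes in short steps, Python scripts to look and compute and a shell command to move; the robot and the scene stay as the last step left them, time stands still between calls to the robot, and variables do not carry over. Pictures are saved under pics/ and viewed, at most 11 in all, crops included, and the job is handed in when it is done.

```bash
mkdir -p pics
cat > h.py <<'E'
import numpy as np, cv2
from plant import ctrl
def cam(n):
    c=ctrl.read_camera(n); return c
def save(c,f): cv2.imwrite(f,c["img"][:,:,::-1])
def ray(c,u,v):
    K=c["camera_matrix"]; d=np.array([(u-K[0,2])/K[0,0],-(v-K[1,2])/K[1,1],-1.0])
    return np.array(c["xyz"]),np.array(c["rotation"]).reshape(3,3)@d
def onz(c,u,v,z):
    o,d=ray(c,u,v); return o+d*(z-o[2])/d[2]
def dep(c,u,v):
    o,d=ray(c,u,v); return o+d*c["depth"][int(v),int(u)]
E
python3 - <<'E'
from h import *
for n in("scene","top"):
    c=cam(n); save(c,f"pics/{n}0.png"); print(n,c["xyz"],np.array(c["rotation"]),c["camera_matrix"],[k for k in c])
s=ctrl.get_state(); print(s)
E
```

```text
scene [ 1.39368999 -0.6524799   1.3664651 ] [0.30535887 0.14556121 0.42752467 0.83832604] [[480.3765948    0.         246.21163526]
 [  0.         480.3765948  196.52838031]
 [  0.           0.           1.        ]] ['img', 'depth', 'camera_matrix', 'xyz', 'rotation']
top [0.37603242 0.00387334 1.69923244] [ 0.03621915 -0.04591461 -0.70385023  0.70793706] [[498.2409305    0.         255.28998487]
 [  0.         498.2409305  192.35266177]
 [  0.           0.           1.        ]] ['img', 'depth', 'camera_matrix', 'xyz', 'rotation']
{'time': 0.1, 'qpos': array([-1.31497899e+00,  2.87116076e-01,  1.57804190e+00,  1.13062702e-05,
        1.27857030e+00, -1.49998025e-01]), 'dq': array([ 0.00093771, -0.00244025, -0.00313414, -0.00014172,  0.00075407,
       -0.0004109 ]), 'joint_efforts': array([ 1.05094234e-03, -4.07292473e+01, -2.93698204e+01, -1.61212361e-04,
        3.39420978e-03,  8.44096888e-06]), 'eef_pos': array([ 0.26634821, -0.61958594,  0.23005336]), 'tcp_rot': array([ 9.79484539e-01,  2.01516493e-01, -5.10670520e-05, -1.06660386e-03]), 'contact_force': array([-0.85820131, -0.63003692, -0.12078895]), 'wrist_torque': array([-0.00146128,  0.01324948, -0.00963307]), 'finger_force': 0.0, 'opening': 1.0035263977840083}
```

View pics/scene0.png

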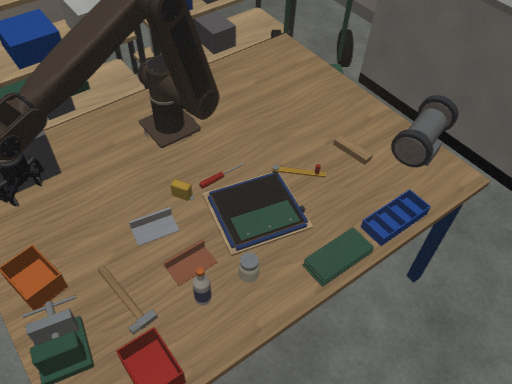

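View pics/top0.png

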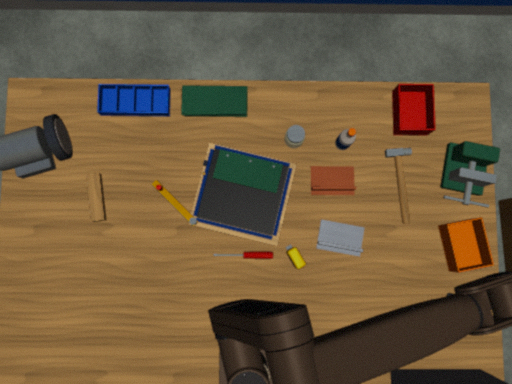

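The top view (world +x up, +y left) shows the panel at about (243,193) with its shingle on the far side. The keeper's pivot is near (193,220) and its knob near (158,185). The aluminium strip is at (341,238), the copper one at (332,179), and the tape measure at (296,258).

```bash
sed -i 's/^import numpy.*/&\nfrom scipy.spatial.transform import Rotation as R/; s/np.array(c\["rotation"\]).reshape(3,3)@d/R.from_quat(c["rotation"]).as_matrix()@d/' h.py
cat >> h.py <<'E'
def cloud(c):
    h,w=c["depth"].shape; v,u=np.mgrid[:h,:w]; K=c["camera_matrix"]
    d=np.stack([(u-K[0,2])/K[0,0],-(v-K[1,2])/K[1,1],-np.ones((h,w))],-1)
    return np.array(c["xyz"])+(d*c["depth"][...,None])@R.from_quat(c["rotation"]).as_matrix().T
E
python3 - <<'E'
from h import *
for n in("top","scene"):
    c=cam(n); P=cloud(c); hsv=cv2.cvtColor(c["img"],cv2.COLOR_RGB2HSV)
    print(n)
    if n=="top": crop=(130,280,130,380)
    else: crop=(140,290,110,340)
    a,b,e,f=crop
    cv2.imwrite(f"pics/{n}1.png",cv2.resize(c["img"][a:b,e:f,::-1],None,fx=3,fy=3,interpolation=cv2.INTER_CUBIC))
    wm=np.zeros(c["depth"].shape,bool); wm[a:b,e:f]=1
    H,S,V=[hsv[...,i].astype(int) for i in range(3)]
    ms={"yellow":(H>18)&(H<30)&(S>190)&(V>120),"red":((H<6)|(H>174))&(S>180)&(V>90),"green":(H>55)&(H<90)&(S>100),"alu":(S<70)&(V>120),"blue":(H>105)&(H<125)&(S>120),"black":(V<65)&(S<90)}
    for k,m in ms.items():
        m=(m&wm).astype(np.uint8); N,L,st,ce=cv2.connectedComponentsWithStats(m)
        for i in range(1,N):
            if st[i,4]<12: continue
            q=P[L==i]; z=np.median(q[:,2])
            r=cv2.minAreaRect(np.argwhere(L==i)[:,::-1].astype(np.float32))
            box=[onz(c,*p,z)[:2].round(3).tolist() for p in cv2.boxPoints(r)]
            print(k,st[i,4],ce[i].round(1),q.mean(0).round(3),"z",np.percentile(q[:,2],[2,50,98]).round(3),box)
E
```

```text
top
yellow 32 [155.3 182.9] [0.6   0.318 0.034] z [-0.003  0.039  0.049] [[0.598, 0.33], [0.613, 0.315], [0.599, 0.301], [0.584, 0.316]]
yellow 265 [175.6 203.6] [0.53  0.247 0.046] z [0.003 0.041 0.048] [[0.57, 0.305], [0.587, 0.289], [0.491, 0.19], [0.474, 0.206]]
yellow 218 [296.5 257.7] [ 0.354 -0.153  0.072] z [0.056 0.064 0.072] [[0.375, -0.121], [0.392, -0.149], [0.332, -0.186], [0.315, -0.157]]
red 15 [158.7 187. ] [0.58  0.297 0.083] z [0.078 0.083 0.088] [[0.58, 0.306], [0.588, 0.298], [0.58, 0.29], [0.572, 0.298]]
red 171 [257.9 254.5] [ 0.363 -0.028  0.033] z [0.015 0.024 0.032] [[0.371, 0.018], [0.371, -0.075], [0.355, -0.075], [0.354, 0.018]]
green 1865 [247.5 171.1] [0.64  0.008 0.05 ] z [0.036 0.045 0.053] [[0.619, 0.127], [0.716, 0.106], [0.665, -0.11], [0.569, -0.088]]
alu 130 [296.4 134.6] [ 0.755 -0.152  0.097] z [0.077 0.084 0.094] [[0.773, -0.129], [0.774, -0.178], [0.74, -0.178], [0.74, -0.128]]
alu 91 [346.9 137.6] [ 0.742 -0.314  0.116] z [0.104 0.116 0.127] [[0.744, -0.286], [0.773, -0.308], [0.745, -0.344], [0.716, -0.323]]
alu 21 [192.3 220.1] [0.475 0.19 
[... 3144 characters left out ...]
49, 0.229], [0.725, 0.118], [0.658, -0.159]]
black 18 [301.9 208.3] [0.675 0.149 0.028] z [0.019 0.03  0.034] [[0.666, 0.145], [0.667, 0.157], [0.689, 0.15], [0.688, 0.138]]
black 27 [294.9 229.6] [0.727 0.075 0.017] z [0.011 0.017 0.025] [[0.715, 0.034], [0.733, 0.114], [0.738, 0.113], [0.719, 0.033]]
black 48 [254.9 243.3] [ 0.692 -0.071  0.017] z [0.01  0.017 0.025] [[0.675, -0.135], [0.705, -0.005], [0.709, -0.007], [0.679, -0.136]]
black 94 [315.9 273.9] [0.902 0.015 0.021] z [0.003 0.018 0.041] [[0.854, -0.003], [0.846, 0.025], [0.944, 0.039], [0.951, 0.011]]
black 26 [334.3 275.5] [0.943 0.057 0.026] z [0.011 0.027 0.041] [[0.939, 0.037], [0.938, 0.078], [0.949, 0.076], [0.95, 0.036]]
```

View pics/top1.png

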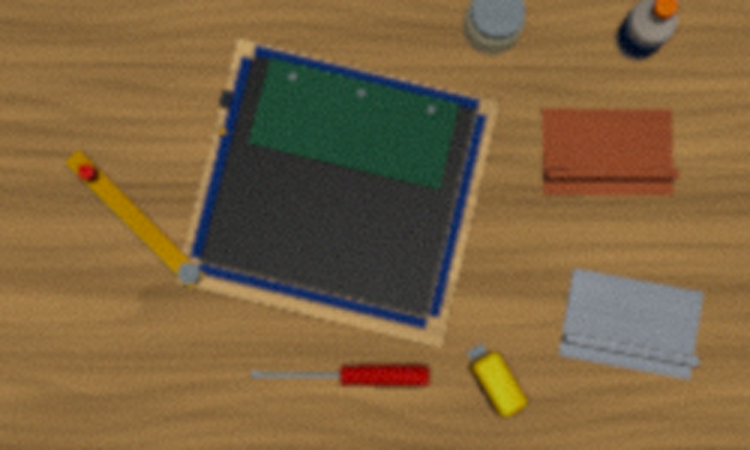

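View pics/scene1.png

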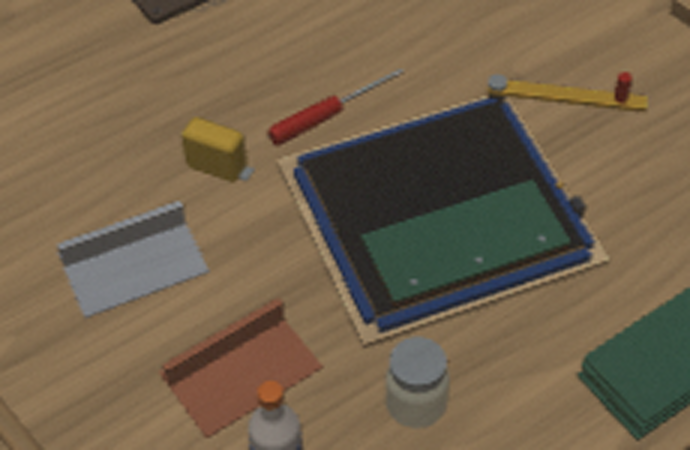

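The panel, yaw about -13° with centre at (0.574, 0.025), agrees with the given sizes. The keeper is about 1.02 rad open, with its knob near (0.580, 0.297). The aluminium strip has a yaw of about -10° and its upstand is near (0.392, -0.306). I'll start with the keeper, pushing the knob with shut fingers.

```bash
cat >> h.py <<'E'
def pose():
    s=ctrl.get_state(); Rm=R.from_quat(s["tcp_rot"]).as_matrix(); return s,np.array(s["eef_pos"]),Rm
def go(targets,base=None):
    """targets: (x,y,z,yaw of tool y deg or None) -> dx,dy,dz cm, twist deg from now"""
    s,p,Rm=pose(); a=np.degrees(np.arctan2(Rm[1,1],Rm[0,1]))
    print("t",round(s["time"],2),"p",p.round(4),"yaw_y",round(a,1),"F",s["contact_force"].round(1),"open",round(s["opening"],3),"ff",round(s["finger_force"],1),"q",s["qpos"].round(2))
    for x,y,z,w in targets:
        d=Rm.T@(np.array([x,y,z])-p)*100
        print((d).round(2),"twist",None if w is None else round(-((w-a+180)%360-180),1))
E
python3 - <<'E'
from h import *
go([(.5,-.3,.24,-60),(.60,.05,.2,-50),(.548,.3285,.15,-44.5),(.548,.3285,.052,-44.5)])
E
```

```text
t 0.2 p [ 0.2664 -0.6198  0.2304] yaw_y -66.7 F [-0.2 -0.2 -0.1] open 1.004 ff 0.0 q [-1.31  0.29  1.58 -0.    1.28 -0.15]
[ 34.09 -20.16  -0.92] twist -6.7
[ 57.09 -48.36   3.13] twist -16.7
[ 63.31 -75.99   8.17] twist -22.2
[ 63.31 -75.98  17.97] twist -22.2
```

```bash
python3 -m pendant '[{"dx":5.5,"dy":-3,"twist":-2},{"dx":11,"dy":-6,"twist":-4},{"dx":16.5,"dy":-9,"twist":-6},{"dx":22,"dy":-12,"twist":-7},{"dx":27.5,"dy":-15,"twist":-7},{"dx":33,"dy":-18,"twist":-7},{"dx":37,"dy":-22.5,"twist":-8},{"dx":41,"dy":-27,"twist":-10},{"dx":44.5,"dy":-31.5,"twist":-12},{"dx":47.5,"dy":-36,"twist":-14}]' 0 40
python3 - <<'E'
from h import *
go([(.60,.05,.2,-50),(.548,.3285,.15,-44.5),(.548,.3285,.052,-44.5)])
E
```

```text
t 0.2 p [ 0.2664 -0.6198  0.2304] yaw_y -66.7 F [-0.2 -0.2 -0.1] open 1.004 ff 0.0 q [-1.31  0.29  1.58 -0.    1.28 -0.15]
[ 57.09 -48.36   3.13] twist -16.7
[ 63.31 -75.99   8.17] twist -22.2
[ 63.31 -75.98  17.97] twist -22.2$[0]: bad value
```

```bash
python3 -m pendant '[{"dx":5.5,"dy":-3,"dz":0,"twist":-2},{"dx":11,"dy":-6,"dz":0,"twist":-4},{"dx":16.5,"dy":-9,"dz":0,"twist":-6},{"dx":22,"dy":-12,"dz":0,"twist":-7},{"dx":27.5,"dy":-15,"dz":0,"twist":-7},{"dx":33,"dy":-18,"dz":0,"twist":-7},{"dx":37,"dy":-22.5,"dz":0,"twist":-8},{"dx":41,"dy":-27,"dz":0,"twist":-10},{"dx":44.5,"dy":-31.5,"dz":0,"twist":-12},{"dx":47.5,"dy":-36,"dz":0,"twist":-14}]' 0 40
python3 - <<'E'
from h import *
go([(.60,.05,.2,-50),(.548,.3285,.15,-44.5),(.548,.3285,.052,-44.5)])
E
```

```text
time: 1.45
eef_pos: [0.5611, -0.0999, 0.2312]
tcp_rot: [0.947, 0.32, 0.0, 0.0]
contact_force: [0.3, -0.0, -0.3]
opening: -0.003
finger_force: 0.0
t 1.45 p [ 0.5611 -0.0999  0.2312] yaw_y -52.7 F [ 0.3 -0.  -0.3] open -0.003 ff 0.0 q [-0.35  0.06  1.84  0.    1.25  0.56]
[12.18 -9.55  3.13] twist -2.7
[ 24.94 -34.85   8.13] twist -8.2
[ 24.94 -34.85  17.93] twist -8.2
```

```bash
python3 -m pendant '[{"dx":4,"dy":-4.5,"dz":0,"twist":-1},{"dx":8,"dy":-9,"dz":0,"twist":-3},{"dx":12,"dy":-14,"dz":0,"twist":-5},{"dx":16,"dy":-19,"dz":0,"twist":-8},{"dx":19,"dy":-24,"dz":2,"twist":-8},{"dx":22,"dy":-29.5,"dz":5,"twist":-8},{"dx":25,"dy":-35,"dz":8,"twist":-8},{"dx":25,"dy":-35,"dz":11,"twist":-8},{"dx":25,"dy":-35,"dz":11,"twist":-8}]'
python3 - <<'E'
from h import *
go([(.548,.3285,.052,-44.5)])
c=cam("top"); hsv=cv2.cvtColor(c["img"],cv2.COLOR_RGB2HSV); P=cloud(c)
cv2.imwrite("pics/k1.png",cv2.resize(c["img"][140:260,100:260,::-1],None,fx=4,fy=4))
c=cam("scene");cv2.imwrite("pics/k2.png",cv2.resize(c["img"][120:240,230:390,::-1],None,fx=4,fy=4))
hsv=cv2.cvtColor(c["img"],cv2.COLOR_RGB2HSV)
m=((hsv[...,0]<6)|(hsv[...,0]>174))&(hsv[...,1]>150); m[:,:300]=0; m[:,340:]=0; m[:150]=0; m[200:]=0
v,u=np.nonzero(m); print(len(u),u.mean(),v.min(),v.max(),onz(c,u.mean(),v.min()+1,.081),onz(c,u.mean(),v.max(),.045), cloud(c)[m].mean(0))
E
```

```text
time: 2.58
eef_pos: [0.5447, 0.3281, 0.1171]
tcp_rot: [0.923, 0.386, -0.004, 0.0]
contact_force: [-0.1, -1.1, -0.0]
opening: -0.001
finger_force: 0.0
t 2.58 p [0.5447 0.3281 0.1171] yaw_y -44.6 F [-0.1 -1.1 -0. ] open -0.001 ff 0.0 q [ 0.38  0.32  1.76 -0.    1.08  1.16]
[0.31 0.23 6.51] twist -0.1
26 317.1923076923077 164 173 [0.58213785 0.29541205 0.081     ] [0.59013927 0.29458476 0.045     ] [0.58651651 0.29362582 0.06886782]
```

View pics/k2.png

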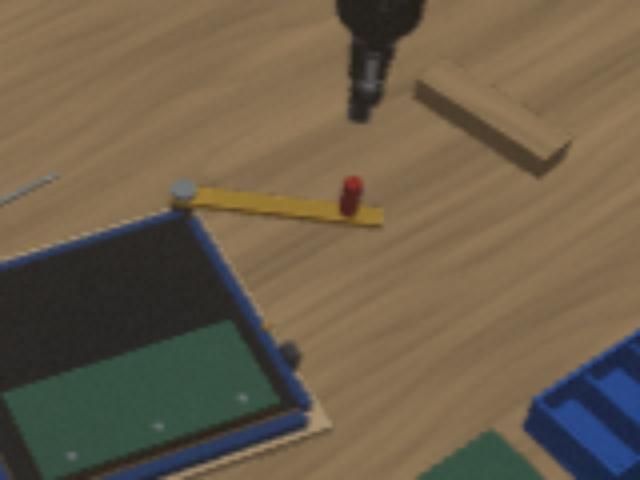

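The scene view shows the shut fingers just outside the red knob. The knob's top is near (317,164) in the full image, at about (0.582, 0.295), and its path is clear. Next I'll go down and work out the arc.

```bash
python3 -m pendant '[{"dx":0.3,"dy":0,"dz":3,"twist":0},{"dx":0.3,"dy":0,"dz":6.5,"twist":0},{"dx":0.3,"dy":0,"dz":6.5,"twist":0}]'
python3 - <<'E'
from h import *
T=[]
h=np.array([.475,.19])
for k in (44,36,28,20,12,4,-3,-8,-11,-13):
    a=np.radians(k); d=np.array([np.cos(a),np.sin(a)]); t=np.array([d[1],-d[0]])
    p=h+.154*d-.023*t; T.append((p[0],p[1],.052,k-90))
go(T)
E
```

```text
time: 3.05
eef_pos: [0.5495, 0.3284, 0.0554]
tcp_rot: [0.923, 0.384, -0.002, 0.0]
contact_force: [0.1, -0.9, -0.2]
opening: 0.003
finger_force: 0.0
t 3.05 p [0.5495 0.3284 0.0554] yaw_y -44.9 F [ 0.1 -0.9 -0.2] open 0.003 ff 0.0 q [ 0.38  0.4   1.77 -0.    0.97  1.16]
[0.38 2.49 0.34] twist 1.1
[0.5  4.66 0.33] twist 9.1
[0.33 6.82 0.33] twist 17.1
[-0.15  8.94  0.33] twist 25.1
[-0.91 10.98  0.33] twist 33.1
[-1.96 12.88  0.33] twist 41.1
[-3.08 14.42  0.33] twist 48.1
[-3.99 15.42  0.33] twist 53.1
[-4.58 15.99  0.34] twist 56.1
[-4.99 16.35  0.34] twist 58.1
```

```bash
python3 -m pendant '[{"dx":0.4,"dy":2.5,"dz":0,"twist":1},{"dx":0.5,"dy":4.6,"dz":0,"twist":9},{"dx":0.3,"dy":6.8,"dz":0,"twist":17},{"dx":-0.1,"dy":8.9,"dz":0,"twist":25},{"dx":-0.9,"dy":11,"dz":0,"twist":33},{"dx":-2,"dy":12.9,"dz":0,"twist":41},{"dx":-2.5,"dy":13.6,"dz":0,"twist":45},{"dx":-2.5,"dy":13.6,"dz":0,"twist":45}]'
python3 - <<'E'
from h import *
go([])
for n in("top","scene"):
    c=cam(n); hsv=cv2.cvtColor(c["img"],cv2.COLOR_RGB2HSV); P=cloud(c)
    H,S,V=[hsv[...,i].astype(int) for i in range(3)]
    if n=="scene": cv2.imwrite("pics/k3.png",cv2.resize(c["img"][120:240,230:390,::-1],None,fx=4,fy=4))
    m=(H>18)&(H<30)&(S>170)&(V>90)&(P[...,1]>.08)&(P[...,2]>.03)&(P[...,2]<.055)
    print(n,m.sum()); q=P[m][:,:2]; l=cv2.fitLine(q.astype(np.float32),2,0,.01,.01).ravel(); print(np.degrees(np.arctan2(l[1],l[0])),l[2:])
E
```

```text
time: 4.05
eef_pos: [0.632, 0.215, 0.0594]
tcp_rot: [1.0, 0.001, 0.003, -0.0]
contact_force: [0.7, -0.7, 0.3]
opening: -0.002
finger_force: 0.0
t 4.05 p [0.632  0.215  0.0594] yaw_y -89.9 F [ 0.7 -0.7  0.3] open -0.002 ff 0.0 q [ 0.18  0.45  1.7  -0.    0.99  1.74]
top 21
3.1192434 [0.55232674 0.18321207]
scene 47
1.8136324 [0.5727344  0.18609236]
```

View pics/k3.png

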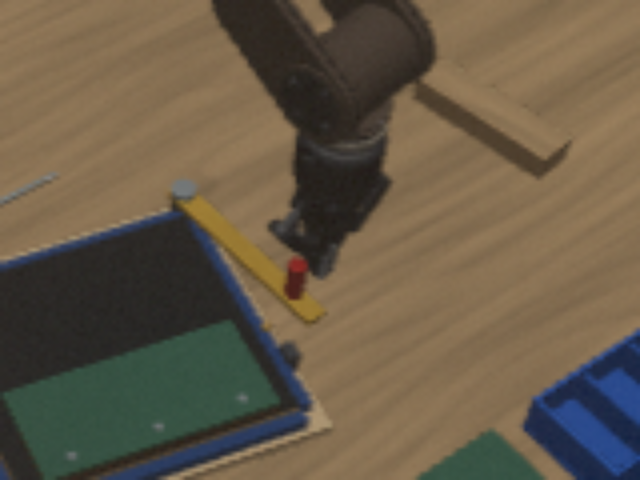

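The keeper has followed the fingers and now stands about 0.25 rad open, with the fingers behind the knob. I'll continue through the detent.

```bash
python3 -m pendant '[{"dx":0,"dy":0.8,"dz":0.5,"twist":3},{"dx":0,"dy":1.6,"dz":0.5,"twist":6},{"dx":0,"dy":2.4,"dz":0.5,"twist":9},{"dx":0,"dy":3.2,"dz":0.5,"twist":12},{"dx":-0.1,"dy":3.6,"dz":0.5,"twist":13},{"dx":-0.1,"dy":4,"dz":0.5,"twist":13},{"dx":-0.1,"dy":4.2,"dz":0.5,"twist":13},{"dx":-0.1,"dy":4.2,"dz":0.5,"twist":13}]'
python3 - <<'E'
from h import *
go([])
for n in("top","scene"):
    c=cam(n); hsv=cv2.cvtColor(c["img"],cv2.COLOR_RGB2HSV); P=cloud(c)
    H,S,V=[hsv[...,i].astype(int) for i in range(3)]
    if n=="scene": cv2.imwrite("pics/k4.png",cv2.resize(c["img"][120:240,230:390,::-1],None,fx=4,fy=4))
    m=(H>18)&(H<30)&(S>170)&(V>90)&(P[...,1]>.08)&(P[...,2]>.03)&(P[...,2]<.055)
    q=P[m][:,:2]; l=cv2.fitLine(q.astype(np.float32),2,0,.01,.01).ravel(); print(n,m.sum(),np.degrees(np.arctan2(l[1],l[0])),l[2:])
E
```

```text
time: 5.15
eef_pos: [0.6281, 0.1744, 0.0516]
tcp_rot: [0.994, -0.111, -0.0, 0.0]
contact_force: [-0.1, 0.4, -0.1]
opening: -0.001
finger_force: 0.0
t 5.15 p [0.6281 0.1744 0.0516] yaw_y -102.7 F [-0.1  0.4 -0.1] open -0.001 ff 0.0 q [ 0.12  0.43  1.74 -0.    0.97  1.91]Traceback (most recent call last):
  File "<stdin>", line 8, in <module>
cv2.error: OpenCV(4.12.0) /io/opencv/modules/imgproc/src/linefit.cpp:50: error: (-215:Assertion failed) count > 0 in function 'fitLine2D_wods'
```

```bash
python3 -m pendant '[{"dx":0,"dy":0.2,"dz":0,"twist":0},{"dx":0,"dy":0.4,"dz":0,"twist":0},{"dx":0,"dy":0.4,"dz":0,"twist":0}]'
python3 - <<'E'
from h import *
go([])
c=cam("scene"); cv2.imwrite("pics/k4.png",cv2.resize(c["img"][120:240,230:390,::-1],None,fx=4,fy=4))
E
```

```text
time: 5.58
eef_pos: [0.6279, 0.1735, 0.0515]
tcp_rot: [0.994, -0.112, 0.001, -0.003]
contact_force: [3.0, 8.7, -1.7]
opening: -0.001
finger_force: 4.8
t 5.58 p [0.6279 0.1735 0.0515] yaw_y -102.8 F [ 3.   8.7 -1.7] open -0.001 ff 4.8 q [0.11 0.43 1.75 0.01 0.96 1.9 ]
```

View pics/k4.png

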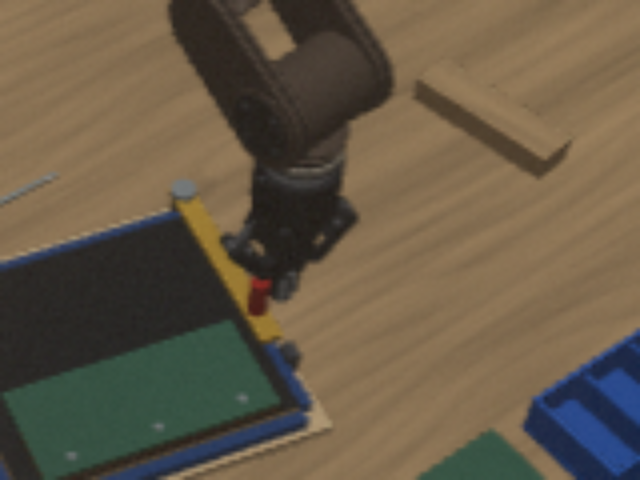

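The keeper lies along the panel's left edge at the panel's angle, and the knob at about (258,297) in the crop resists with 9 N, so it is at its stop. I'll back off and go to the strip.

```bash
python3 -m pendant '[{"dx":0,"dy":-2,"dz":0,"twist":0},{"dx":0,"dy":-3,"dz":-4,"twist":0},{"dx":0,"dy":-3,"dz":-10,"twist":0},{"dx":0,"dy":0,"dz":-15,"twist":-10},{"dx":0,"dy":6,"dz":-15,"twist":-20},{"dx":-1,"dy":12,"dz":-15,"twist":-30},{"dx":-1,"dy":18,"dz":-15,"twist":-40},{"dx":-2,"dy":24,"dz":-15,"twist":-50},{"dx":-4,"dy":29.5,"dz":-15,"twist":-60},{"dx":-6,"dy":35,"dz":-15,"twist":-70}]' 60
python3 - <<'E'
from h import *
c=cam("top");P=cloud(c); hsv=cv2.cvtColor(c["img"],cv2.COLOR_RGB2HSV)
H,S,V=[hsv[...,i].astype(int) for i in range(3)]
m=(H>18)&(H<30)&(S>170)&(V>90)&(P[...,1]>.08)&(P[...,2]>.025)&(P[...,2]<.055)
q=P[m][:,:2]; 
if len(q): l=cv2.fitLine(q.astype(np.float32),2,0,.01,.01).ravel(); print(m.sum(),np.degrees(np.arctan2(l[1],l[0])),l[2:])
cv2.imwrite("pics/t2.png",cv2.resize(c["img"][130:280,130:380,::-1],None,fx=3,fy=3,interpolation=cv2.INTER_CUBIC))
c=cam("scene"); cv2.imwrite("pics/s2.png",cv2.resize(c["img"][140:290,110:340,::-1],None,fx=3,fy=3,interpolation=cv2.INTER_CUBIC))
hsv=cv2.cvtColor(c["img"],cv2.COLOR_RGB2HSV);H,S,V=[hsv[...,i].astype(int) for i in range(3)];P=cloud(c)
m=(H>15)&(H<32)&(S>150)&(V>90)&(P[...,1]>.08)&(P[...,2]>.025)&(P[...,2]<.055)&(P[...,0]>.4)&(P[...,0]<.75)
q=P[m][:,:2]; l=cv2.fitLine(q.astype(np.float32),2,0,.01,.01).ravel(); print(m.sum(),np.degrees(np.arctan2(l[1],l[0])),l[2:])
# strip: sheet corners on z=.003 from scene (lit leg) and upstand top band
for lo,hi in((.03,.05),(-.01,.02)):
    m=((S<80)&(V>110)&(P[...,0]>.33)&(P[...,0]<.52)&(P[...,1]<-.2)&(P[...,1]>-.42)&(P[...,2]>lo)&(P[...,2]<hi))
    n,L,st,ce=cv2.connectedComponentsWithStats(m.astype(np.uint8)); i=1+np.argmax(st[1:,4])
    r=cv2.minAreaRect(np.argwhere(L==i)[:,::-1].astype(np.float32))
    zz=.039 if lo>0 else .003
    pts=np.array([onz(c,u,v,zz)[:2] for v,u in np.argwhere(L==i)],np.float32); r=cv2.minAreaRect(pts)
    print(st[i,4],r,cv2.boxPoints(r).round(4).tolist())
go([(.392,-.306,.1,-10)])
E
```

```text
time: 6.88
eef_pos: [0.4938, -0.1542, 0.2015]
tcp_rot: [0.881, 0.474, -0.001, 0.0]
contact_force: [0.3, -0.2, 0.7]
opening: 0.601
finger_force: 0.0
310 -13.886475 [0.56305677 0.16623819]
198 -14.065385 [0.5692051  0.16259487]
91 ((0.3949420154094696, -0.3047652542591095), (0.1489395797252655, 0.008814819157123566), 79.63764190673828) [[0.37720000743865967, -0.37720000743865967], [0.38589999079704285, -0.37880000472068787], [0.41269999742507935, -0.23229999840259552], [0.40400001406669617, -0.23070000112056732]]
782 ((0.43709468841552734, -0.3124803900718689), (0.15339340269565582, 0.07886862009763718), 79.90469360351562) [[0.384799987077713, -0.38109999895095825], [0.4625000059604645, -0.39489999413490295], [0.4893999993801117, -0.24390000104904175], [0.4117000102996826, -0.23010000586509705]]
t 6.97 p [ 0.4927 -0.1563  0.2014] yaw_y -33.9 F [ 1.1  0.6 -0.1] open 0.6 ff 0.0 q [-0.5  -0.04  1.99 -0.    1.19  0.09]
[-18.02  -0.    10.19] twist -23.9
```

View pics/s2.png

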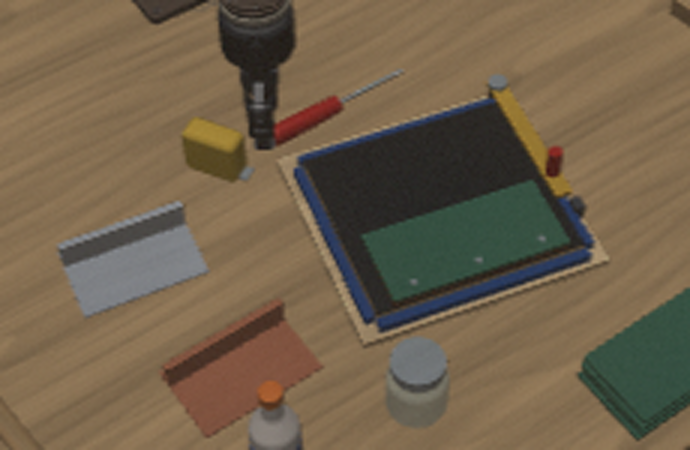

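The scene view confirms the keeper is shut along the panel edge, at -13.9° against the rail's -13.5°. The aluminium upstand runs from about (60,245) to (185,205) in the crop, with its middle at (0.394, -0.305) and a yaw of -10.2°. I'll grasp it there.

```bash
python3 -m pendant '[{"dx":-5,"dy":0,"dz":0,"twist":-8},{"dx":-10,"dy":0,"dz":2,"twist":-16},{"dx":-15,"dy":0,"dz":6,"twist":-24},{"dx":-17.9,"dy":0.1,"dz":10,"twist":-24},{"dx":-17.9,"dy":0.1,"dz":10,"twist":-24},{"dx":-17.9,"dy":0.1,"dz":10,"twist":-24}]' 50
python3 - <<'E'
from h import *
go([(.394,-.305,.009,-10.2)])
E
```

```text
time: 7.72
eef_pos: [0.3974, -0.3019, 0.1023]
tcp_rot: [0.765, 0.645, 0.0, 0.0]
contact_force: [0.4, -0.2, 0.0]
opening: 0.501
finger_force: 0.0
t 7.72 p [ 0.3974 -0.3019  0.1023] yaw_y -9.7 F [ 0.4 -0.2  0. ] open 0.501 ff 0.0 q [-0.85  0.05  2.1   0.    0.99 -0.68]
[-0.36 -0.29  9.33] twist 0.5
```

```bash
python3 -m pendant '[{"dx":-0.3,"dy":-0.3,"dz":4,"twist":0.5},{"dx":-0.3,"dy":-0.3,"dz":8,"twist":0.5},{"dx":-0.3,"dy":-0.3,"dz":9.3,"twist":0.5},{"dx":-0.3,"dy":-0.3,"dz":9.3,"twist":0.5},{"dx":-0.3,"dy":-0.3,"dz":9.3,"twist":0.5}]'; python3 -m pendant '[{"dx":0,"dy":0,"dz":0,"twist":0},{"dx":0,"dy":0,"dz":0,"twist":0},{"dx":0,"dy":0,"dz":0,"twist":0},{"dx":0,"dy":0,"dz":0,"twist":0},{"dx":0,"dy":0,"dz":0,"twist":0},{"dx":0,"dy":0,"dz":0,"twist":0}]' 0 100
```

```text
time: 8.35
eef_pos: [0.3944, -0.3056, 0.0104]
tcp_rot: [0.767, 0.641, 0.0, 0.002]
contact_force: [0.3, 0.2, -0.4]
opening: 0.501
finger_force: 0.0
time: 9.1
eef_pos: [0.3934, -0.3053, 0.0097]
tcp_rot: [0.767, 0.641, -0.0, 0.001]
contact_force: [-1.0, 1.2, 6.1]
opening: 0.099
finger_force: 98.7
```

```bash
python3 -m pendant '[{"dx":0,"dy":0,"dz":-3,"twist":0},{"dx":0,"dy":0,"dz":-8,"twist":0},{"dx":0,"dy":0,"dz":-9,"twist":0},{"dx":0,"dy":0,"dz":-9,"twist":0}]'
python3 - <<'E'
from h import *
for n in("top","scene"):
    c=cam(n);P=cloud(c); hsv=cv2.cvtColor(c["img"],cv2.COLOR_RGB2HSV);H,S,V=[hsv[...,i].astype(int) for i in range(3)]
    m=(H>55)&(H<90)&(S>80)&(P[...,0]>.5)&(P[...,0]<.76)&(abs(P[...,1])<.18)
    k,L,st,ce=cv2.connectedComponentsWithStats(m.astype(np.uint8)); i=1+np.argmax(st[1:,4])
    pts=np.array([onz(c,u,v,.045)[:2] for v,u in np.argwhere(L==i)],np.float32); r=cv2.minAreaRect(pts); b=cv2.boxPoints(r)
    b=b[np.argsort(b[:,0])]; print(n,r[1],r[2],b.round(4).tolist(), "z",np.median(P[L==i][:,2]))
    m=(V<75)&(S<90)&(P[...,2]<.04)&(P[...,0]>.4)&(P[...,0]<.74)&(P[...,1]<.19)&(P[...,1]>-.15)|(L==i)
    k,L,st,ce=cv2.connectedComponentsWithStats(m.astype(np.uint8)); i=1+np.argmax(st[1:,4])
    pts=np.array([onz(c,u,v,.03)[:2] for v,u in np.argwhere(L==i)],np.float32); r=cv2.minAreaRect(pts); print("panel",r)
    # lifted strip
    m=((S<80)&(V>100)&(P[...,0]>.3)&(P[...,0]<.55)&(P[...,1]<-.2)&(P[...,1]>-.42)&(P[...,2]>.06)&(P[...,2]<.11))
    k,L,st,ce=cv2.connectedComponentsWithStats(m.astype(np.uint8)); i=1+np.argmax(st[1:,4]); q=P[L==i]
    w,_,_,_=np.linalg.lstsq(np.c_[q[:,:2]-q[:,:2].mean(0),np.ones(len(q))],q[:,2],rcond=None); 
    pts=np.array([onz(c,u,v,np.median(q[:,2]))[:2] for v,u in np.argwhere(L==i)],np.float32);print("strip",len(q),cv2.minAreaRect(pts),"slope",w)
go([])
E
```

```text
time: 9.6
eef_pos: [0.3927, -0.3045, 0.0983]
tcp_rot: [0.767, 0.641, -0.0, 0.0]
contact_force: [0.3, -0.2, -2.5]
opening: 0.099
finger_force: 98.0
top (0.2209155410528183, 0.09892245382070541) 76.51708221435547 [[0.5676000118255615, -0.08749999850988388], [0.6190999746322632, 0.12729999423027039], [0.6638000011444092, -0.11060000211000443], [0.7153000235557556, 0.10419999808073044]] z 0.0443997993772659
panel ((0.5743511319160461, 0.023095324635505676), (0.2600458264350891, 0.24186502397060394), 76.52389526367188)
strip 448 ((0.4395766258239746, -0.2806518077850342), (0.08971056342124939, 0.07518192380666733), 79.36964416503906) slope [-0.01353615 -0.00542651  0.09076793]
scene (0.21628056466579437, 0.09727703034877777) 76.46607208251953 [[0.5737000107765198, -0.08900000154972076], [0.6243000030517578, 0.12129999697208405], [0.6682000160217285, -0.11169999837875366], [0.7189000248908997, 0.09849999845027924]] z 0.043578372156014566
panel ((0.578697681427002, 0.015596896409988403), (0.27768847346305847, 0.2475997656583786), 76.61913299560547)
strip 848 ((0.4349709749221802, -0.3104144036769867), (0.14909188449382782, 0.08070819824934006), 79.8222885131836) slope [ 0.0038657  -0.00085523  0.08899688]
t 9.7 p [ 0.3918 -0.3034  0.0964] yaw_y -10.3 F [ 1.3  0.6 -2.4] open 0.098 ff 98.0 q [-0.86  0.05  2.11  0.    0.98 -0.68]
```

Run:
```python
from h import *
go([(.392,-.303,.15,None),(.47,-.13,.15,-12),(.489,.0437,.15,-13.5),(.489,.0437,.06,-13.5),(.489,.0437,.044,-13.5)])
```

```text
t 9.7 p [ 0.3918 -0.3034  0.0964] yaw_y -10.3 F [ 1.3  0.6 -2.4] open 0.098 ff 98.0 q [-0.86  0.05  2.11  0.    0.98 -0.68]
[ 0.05 -0.   -5.36] twist None
[18.47  4.59 -5.33] twist 1.7
[35.9   3.37 -5.29] twist 3.2
[35.88  3.39  3.71] twist 3.2
[35.87  3.4   5.31] twist 3.2
```

```bash
python3 -m pendant '[{"dx":0,"dy":0,"dz":-5,"twist":0},{"dx":5,"dy":1.2,"dz":-5.3,"twist":0.5},{"dx":10,"dy":2.5,"dz":-5.3,"twist":1},{"dx":15,"dy":3.7,"dz":-5.3,"twist":1.5},{"dx":20,"dy":4.5,"dz":-5.3,"twist":2},{"dx":25,"dy":4.1,"dz":-5.3,"twist":2.5},{"dx":30,"dy":3.8,"dz":-5.3,"twist":3},{"dx":34,"dy":3.5,"dz":-5.3,"twist":3.2},{"dx":35.9,"dy":3.4,"dz":-4,"twist":3.2},{"dx":35.9,"dy":3.4,"dz":-1,"twist":3.2}]'
python3 - <<'E'
from h import *
go([(.489,.0437,.044,-13.5)])
E
```

```text
time: 10.95
eef_pos: [0.4902, 0.0442, 0.1071]
tcp_rot: [0.784, 0.62, 0.0, -0.0]
contact_force: [0.1, 0.1, -2.7]
opening: 0.099
finger_force: 98.2
t 10.95 p [0.4902 0.0442 0.1071] yaw_y -13.3 F [ 0.1  0.1 -2.7] open 0.099 ff 98.2 q [-0.12  0.03  2.12  0.    1.    0.12]
[-0.08 -0.1   6.31] twist 0.2
```

```bash
python3 -m pendant '[{"dx":-0.1,"dy":-0.1,"dz":3,"twist":0.2},{"dx":-0.1,"dy":-0.1,"dz":5,"twist":0.2},{"dx":-0.1,"dy":-0.1,"dz":5.5,"twist":0.2},{"dx":-0.1,"dy":-0.1,"dz":5.5,"twist":0.2},{"dx":-0.1,"dy":-0.1,"dz":5.5,"twist":0.2}]'
python3 - <<'E'
from h import *
go([(.489,.0437,.042,-13.5)])
for n,(a,b,e,f) in {"scene":(160,260,190,320)}.items():
    c=cam(n); cv2.imwrite("pics/m1.png",cv2.resize(c["img"][a:b,e:f,::-1],None,fx=6,fy=6,interpolation=cv2.INTER_CUBIC))
E
```

```text
time: 11.58
eef_pos: [0.4897, 0.0418, 0.0541]
tcp_rot: [0.786, 0.618, 0.0, 0.0]
contact_force: [0.9, 0.5, -1.6]
opening: 0.098
finger_force: 98.1
t 11.57 p [0.4897 0.0418 0.0541] yaw_y -13.7 F [ 0.9  0.5 -1.6] open 0.098 ff 98.1 q [-0.12  0.11  2.14  0.    0.89  0.12]
[ 0.17 -0.11  1.21] twist -0.2
```

View pics/m1.png

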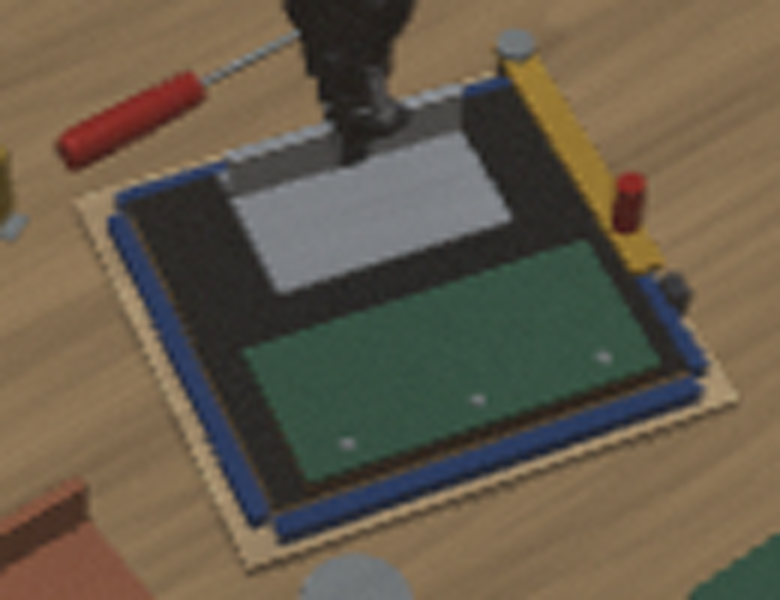

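The view shows the strip over the open felt, square to the shingle and centred, with its tuck edge from (285,292) to (512,218) short of the mouth. I'll lower it gently to find the contact height.

```bash
python3 -m pendant '[{"dx":0.1,"dy":0,"dz":0.8,"twist":0},{"dx":0.1,"dy":0,"dz":1.2,"twist":0},{"dx":0.1,"dy":0,"dz":1.2,"twist":0}]'; python3 -m pendant '[{"dx":0,"dy":0,"dz":0.15,"twist":0},{"dx":0,"dy":0,"dz":0.15,"twist":0}]';python3 -m pendant '[{"dx":0,"dy":0,"dz":0.15,"twist":0},{"dx":0,"dy":0,"dz":0.15,"twist":0}]'
```

```text
time: 12.0
eef_pos: [0.4887, 0.043, 0.0408]
tcp_rot: [0.786, 0.618, -0.0, -0.0]
contact_force: [-0.4, 0.7, -2.0]
opening: 0.099
finger_force: 98.1
time: 12.25
eef_pos: [0.4894, 0.0429, 0.0399]
tcp_rot: [0.786, 0.618, 0.0, 0.0]
contact_force: [-0.1, -0.6, -1.6]
opening: 0.102
finger_force: 98.1
time: 12.5
eef_pos: [0.4895, 0.0429, 0.0397]
tcp_rot: [0.786, 0.618, -0.0, -0.0]
contact_force: [-3.6, 0.8, 5.8]
opening: 0.1
finger_force: 99.4
```

```bash
python3 -m pendant '[{"dx":0,"dy":0,"dz":-0.22,"twist":0},{"dx":0,"dy":0.5,"dz":-0.22,"twist":0},{"dx":0,"dy":1.2,"dz":-0.22,"twist":0},{"dx":0,"dy":2,"dz":-0.22,"twist":0},{"dx":0,"dy":2.6,"dz":-0.22,"twist":0},{"dx":0,"dy":3,"dz":-0.22,"twist":0},{"dx":0,"dy":3.4,"dz":-0.22,"twist":0},{"dx":0,"dy":3.8,"dz":-0.22,"twist":0},{"dx":0,"dy":4.2,"dz":-0.22,"twist":0},{"dx":0,"dy":4.2,"dz":-0.22,"twist":0}]'
python3 - <<'E'
from h import *
go([])
c=cam("scene"); cv2.imwrite("pics/m2.png",cv2.resize(c["img"][160:260,190:320,::-1],None,fx=6,fy=6,interpolation=cv2.INTER_CUBIC))
E
```

```text
time: 13.75
eef_pos: [0.5304, 0.0329, 0.0407]
tcp_rot: [0.786, 0.618, 0.0, 0.0]
contact_force: [-0.2, 0.7, -2.0]
opening: 0.103
finger_force: 98.1
t 13.75 p [0.5304 0.0329 0.0407] yaw_y -13.7 F [-0.2  0.7 -2. ] open 0.103 ff 98.1 q [-0.13  0.22  2.05 -0.    0.87  0.11]
```

View pics/m2.png

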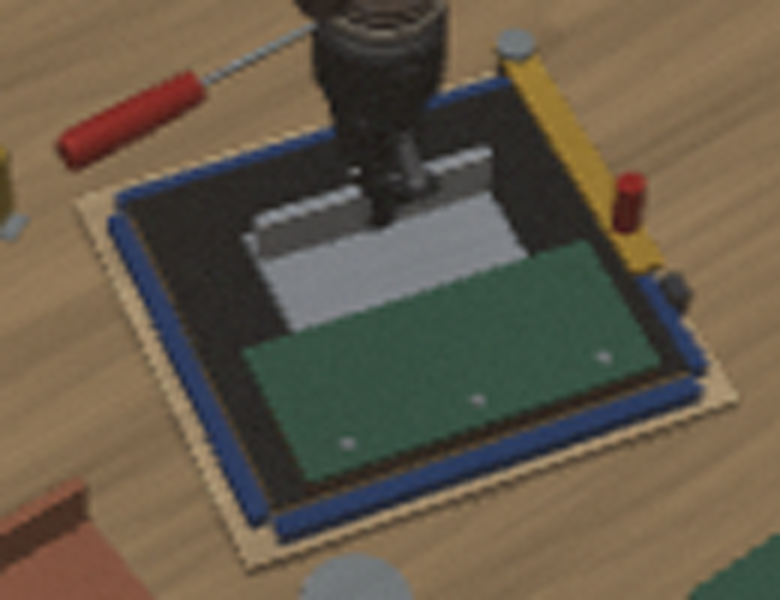

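The strip's edge has gone under the shingle, with its edge line from (290,332) to (528,255) and the shingle still down. No contact force shows. I'll continue towards the stop.

```bash
python3 -m pendant '[{"dx":0,"dy":0.5,"dz":0,"twist":0},{"dx":0,"dy":1,"dz":0,"twist":0},{"dx":0,"dy":1.5,"dz":0,"twist":0},{"dx":0,"dy":2,"dz":0,"twist":0},{"dx":0,"dy":2.3,"dz":0,"twist":0},{"dx":0,"dy":2.3,"dz":0,"twist":0}]'
python3 -m pendant '[{"dx":0,"dy":0.2,"dz":0,"twist":0},{"dx":0,"dy":0.2,"dz":0,"twist":0}]'
python3 -m pendant '[{"dx":0,"dy":0.2,"dz":0,"twist":0},{"dx":0,"dy":0.2,"dz":0,"twist":0}]'
```

```text
time: 14.55
eef_pos: [0.5526, 0.0275, 0.0406]
tcp_rot: [0.786, 0.618, 0.0, 0.0]
contact_force: [0.4, 0.3, -1.6]
opening: 0.098
finger_force: 98.1
time: 14.8
eef_pos: [0.5544, 0.0271, 0.0406]
tcp_rot: [0.786, 0.618, 0.0, -0.0]
contact_force: [-0.3, 0.9, -2.0]
opening: 0.101
finger_force: 98.1
time: 15.05
eef_pos: [0.5551, 0.0268, 0.0401]
tcp_rot: [0.786, 0.618, -0.001, -0.001]
contact_force: [-4.1, 0.3, -0.0]
opening: 0.098
finger_force: 98.4
```

```bash
python3 -m pendant '[{"dx":0,"dy":0.15,"dz":0,"twist":0},{"dx":0,"dy":0.15,"dz":0,"twist":0},{"dx":0,"dy":0.15,"dz":0,"twist":0}]'; python3 -c "
from h import *
go([]);print(ctrl.get_state()['wrist_torque'])"
```

```text
time: 15.42
eef_pos: [0.5551, 0.0268, 0.0401]
tcp_rot: [0.786, 0.618, -0.003, -0.003]
contact_force: [-8.3, 1.6, 3.5]
opening: 0.101
finger_force: 99.1
t 15.43 p [0.5551 0.0268 0.0401] yaw_y -13.6 F [-8.3  1.6  3.5] open 0.101 ff 99.1 q [-0.13  0.27  1.99 -0.    0.89  0.1 ]
[0.18252764 1.21669216 0.17170243]
```

```bash
python3 -m pendant '[{"dx":0,"dy":-0.1,"dz":0.1,"twist":0},{"dx":0,"dy":-0.1,"dz":0.2,"twist":0},{"dx":0,"dy":-0.1,"dz":0.3,"twist":0},{"dx":0,"dy":-0.1,"dz":0.3,"twist":0},{"dx":0,"dy":-0.1,"dz":0.3,"twist":0}]' 0 120; python3 -c "
from h import *
go([]);print(ctrl.get_state()['wrist_torque'])"
```

```text
time: 16.05
eef_pos: [0.555, 0.0268, 0.0397]
tcp_rot: [0.786, 0.619, -0.002, -0.002]
contact_force: [-15.6, 1.8, 16.1]
opening: 0.096
finger_force: 119.4
t 16.05 p [0.555  0.0268 0.0397] yaw_y -13.6 F [-15.6   1.8  16.1] open 0.096 ff 119.4 q [-0.13  0.27  1.99 -0.    0.89  0.1 ]
[0.08847275 1.86655396 0.18376967]
```

```bash
python3 -m pendant '[{"dx":0,"dy":-0.08,"dz":0.1,"twist":0},{"dx":0,"dy":-0.08,"dz":0.2,"twist":0},{"dx":0,"dy":-0.08,"dz":0.2,"twist":0},{"dx":0,"dy":-0.08,"dz":0.2,"twist":0},{"dx":0,"dy":-0.08,"dz":0.2,"twist":0}]'
python3 - <<'E'
from h import *
go([]);print(ctrl.get_state()['wrist_torque'])
for n in("top","scene"):
    c=cam(n);P=cloud(c); hsv=cv2.cvtColor(c["img"],cv2.COLOR_RGB2HSV);H,S,V=[hsv[...,i].astype(int) for i in range(3)]
    m=(H>55)&(H<90)&(S>80)&(P[...,0]>.5)&(P[...,0]<.76)&(abs(P[...,1])<.18)
    k,L,st,ce=cv2.connectedComponentsWithStats(m.astype(np.uint8)); i=1+np.argmax(st[1:,4])
    q=P[L==i]; w=np.linalg.lstsq(np.c_[(q-[.6,.02,0])[:,:2],np.ones(len(q))],q[:,2],rcond=None)[0]; print("shingle",w,"z",np.median(q[:,2]))
    m=(H>15)&(H<32)&(S>150)&(V>90)&(P[...,1]>.08)&(P[...,2]>.025)&(P[...,2]<.055)&(P[...,0]>.4)&(P[...,0]<.75)
    q=P[m][:,:2]
    if len(q)>20: l=cv2.fitLine(q.astype(np.float32),2,0,.01,.01).ravel(); print("keeper",len(q),np.degrees(np.arctan2(l[1],l[0])))
cv2.imwrite("pics/m3.png",cv2.resize(c["img"][160:260,190:320,::-1],None,fx=6,fy=6,interpolation=cv2.INTER_CUBIC))
E
```

```text
time: 16.68
eef_pos: [0.5551, 0.0269, 0.0397]
tcp_rot: [0.786, 0.619, -0.002, -0.002]
contact_force: [-17.7, 1.1, 25.1]
opening: 0.097
finger_force: 120.8
t 16.68 p [0.5551 0.0269 0.0397] yaw_y -13.6 F [-17.7   1.1  25.1] open 0.097 ff 120.8 q [-0.13  0.27  1.99 -0.    0.89  0.1 ]
[0.08782093 2.41679685 0.12368563]
shingle [-0.12894512  0.02580021  0.05258993] z 0.044524259792000365
keeper 352 -85.61422
shingle [ 0.01473802 -0.00209928  0.04296833] z 0.043666209994010496
keeper 197 -13.867945
```

View pics/m3.png

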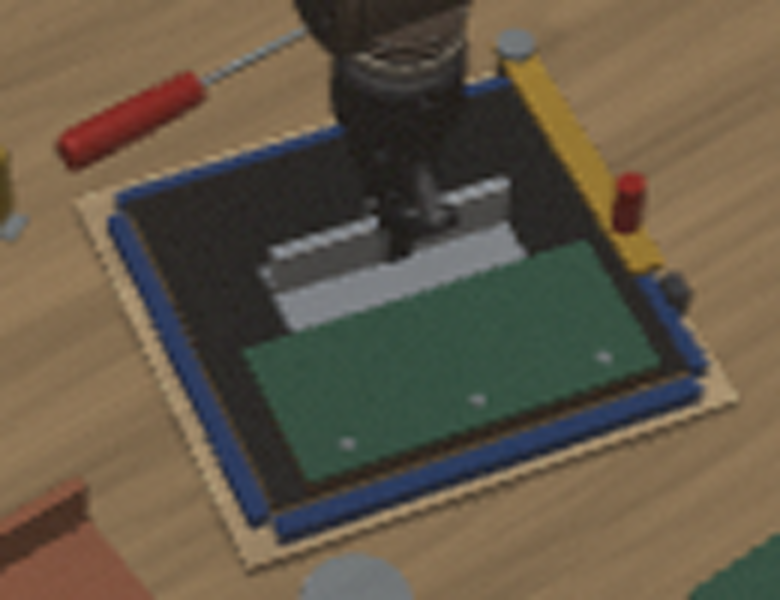

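```bash
python3 -m pendant '[{"dx":0,"dy":-0.1,"dz":0.05,"twist":0},{"dx":0,"dy":-0.2,"dz":0.1,"twist":0},{"dx":0,"dy":-0.2,"dz":0.1,"twist":0},{"dx":0,"dy":-0.2,"dz":0.1,"twist":0}]'; python3 -c "
from h import *
go([]);s=ctrl.get_state();print(s['wrist_torque'],R.from_quat(s['tcp_rot']).as_matrix()[:,2])"
```

```text
time: 17.27
eef_pos: [0.5551, 0.0268, 0.0397]
tcp_rot: [0.786, 0.619, -0.001, 0.0]
contact_force: [-13.3, 0.3, 24.3]
opening: 0.098
finger_force: 120.8
t 17.27 p [0.5551 0.0268 0.0397] yaw_y -13.6 F [-13.3   0.3  24.3] open 0.098 ff 120.8 q [-0.13  0.27  1.99 -0.    0.89  0.1 ]
[-0.00677888  2.04900882  0.1294726 ] [-5.26330892e-04 -1.11465521e-03 -9.99999240e-01]
```

```bash
python3 -c "
from plant import ctrl
print(ctrl.sign_off())"
```

```text
the job is handed in; nothing more can be done
None
```

I handed the job in at about 17 s: the keeper is shut in its detent, and the aluminium strip is tucked against its stop under the shingle, which showed no lift. The strip is still gripped at 120 N and pressed flat with about 24 N.

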